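Drain a washed filter bowl

TASK

Pick the one cast filter bowl (the round cup with a closed end that carries a short stub) out of the parts bin, turn it mouth-down and put it over the empty peg of the drying rack, lowering it gently until its rim stands flat on the deck before you let go. Leave the other castings in the bin and do not disturb the bowl that is already on the other peg.

Things in the scene. Friction and masses are not known exactly. Their poses are not given: they have to be found in the camera images.
- bowl: target: aluminium cast cup, 50 mm outside, 42 mm inside diameter, 62 mm deep inside, 80 mm long including a solid stub (24 mm diameter, 12 mm long) on its closed end; 0.1-0.2 kg. Lies on its side on the bin floor, mouth roughly away from the robot, any roll. Origin on its axis at mid-length; x axis along it towards the mouth (rim at x = +40 mm, stub end at -40 mm, 50 mm wide body from -28 to +40)
- bowl_mouth (a point): centre of the bowl's mouth, in the plane of the rim, 40 mm from the bowl's origin along its x axis
- bin: green plastic open parts bin fixed to the table, outside 285 x 410 x 60 mm (x, y, z), walls and floor 5 mm; origin at the centre of its underside. In its far half bowl, sleeve and shaft lie side by side in any order, about 120 mm apart along y; in its near half four low parts (up to 28 mm high)
- rack: steel drying rack fixed to the table: flat deck 130 x 250 mm (x, y), its top 40 mm above the table, with two upright pegs 120 mm apart along y; origin at the centre of the foot, at table height, z up
- free_peg: the empty upright steel peg of the rack, 16 mm in diameter, 50 mm high with a tapered tip, fixed; origin at the centre of its foot on the deck's top surface (tip 50 mm above it), z up. It is either of the rack's two pegs
- done_bowl: an identical filter bowl already standing mouth-down over the rack's other peg, loose: leave it; origin on its axis, halfway up its 80 mm
- sleeve: another casting in the bin: plain aluminium tube open at both ends, 50 mm outside diameter, 80 mm long, lying along its x axis; origin at its centre
- shaft: another casting in the bin: solid aluminium stepped shaft lying along its x axis, 95 mm long, 44 mm diameter for 55 mm and then 28 mm; origin on its axis at mid-length
- flange: another casting in the bin: flat aluminium ring, 64 mm outside, 32 mm hole, 14 mm high; origin at the centre of its underside
- bracket: another casting in the bin: small aluminium angle bracket, 36 x 60 mm foot 8 mm thick, 28 mm high; origin under the centre of its foot
- plug: another casting in the bin: short solid aluminium plug standing on end, 32 mm in diameter, 20 mm high; origin at the centre of its underside
- cover: another casting in the bin: small flat aluminium cover, 34 x 54 mm, 6 mm thick, with a central knob to 16 mm high; origin at the centre of its underside
There are look-alikes about, which are no part of the job. What is shaped like the bowl but brown or green is not meant.

How it is judged:
On the way, in this order (a step that is already met when the one before it is completed fails the run):
1. the bowl has been lifted clear of the bin in the gripper (height (world z) of bowl above 0.1 m and contact force between the fingers and bowl above 1 N), for 0.1 s.
2. the bowl, mouth-down over the empty peg, has been lowered onto the deck (rim within 10 mm of it) while still held (z of bowl_mouth in the frame of free_peg below 0.01 m and horizontal distance between bowl_mouth and free_peg below 0.016 m and angle between bowl's own x axis and vertical above 2.8 rad and contact force between the fingers and bowl above 1 N), for 0.1 s.
At the end, for the whole second after the job is handed in: The bowl stands released and at rest, mouth-down (within 0.1 rad) over the empty peg, the centre of its mouth within 16 mm of the peg's axis and its rim flat on the deck (within 5 mm) (z of bowl_mouth in the frame of free_peg between -0.005 and 0.005 m and horizontal distance between bowl_mouth and free_peg below 0.016 m and angle between bowl's own x axis and vertical above 3.04 rad and linear speed of bowl below 0.02 m/s); the robot touches nothing.
It fails at once if the bowl already on the rack is shifted by more than 20 mm (distance of done_bowl from where it was at the start of the episode above 0.02 m).
It fails at once if another casting is lifted out of the bin (higher than 90 mm above the table) (height (world z) of any of sleeve, shaft, flange, bracket, plug, cover above 0.09 m).
It fails at once if the bowl is banged onto the rack (more than 60 N) (contact force between bowl and rack above 60 N).
It also fails if it takes over 45 s, if anything falls off the work surface, if the arm or the gripper's body presses on something with over 40 N, if the wrist force passes 120 N, or if a joint passes its speed limit or range.

ROBOT

A 6-joint arm with a two-finger parallel gripper is mounted at the origin on the work surface. World frame = base frame: x ahead of the robot, y to its left, z up, the work surface at z = 0. Lengths are in m, angles in rad, forces in N, time in s.
With the tool pointing down it reaches from about 0.25 to 0.725 m from the base axis. Payload 4 kg.
Tool frame: the origin (TCP) lies at the very end of the fingers, on their centre line; the grasp point (between the pads) lies 19 mm behind it; z points along the fingers, y is the line along which they close (so a half turn about z gives the same grasp; the last joint's range is limited). The gripper opens to 85 mm and grips with 20 to 120 N. Pads are 22 mm wide; open, the fingers measure 114 mm over their backs; the gripper's body (76 mm by 85 mm) begins 54 mm behind the grasp point. The pads swing forward as they close: fully open they stand 13 mm farther back than shut.
Start: joints at [-1.166, 0.241, 0.005, 1.335, 0, 1.571], TCP at [0.197, -0.46, 0.198] pointing down, gripper open.
Joint ranges: [-2.72, 2.72], [-1.05, 1.87], [-1.09, 1.28], [-1.99, 2.15], [-1.42, 1.44], [-3.14, 3.14]. Speed limits (rad/s): [2.79, 2.79, 3.14, 3.14, 3.14, 3.14].

INTERFACE

Orientations are given as a unit quaternion [x, y, z, w].
In Python, from workcell import monitor, viewer, job gives the robot as it stands.
- The arm moves only by the tool arm_command, never from a script. Its argument "increments" is a list of rows, each an object of numbers: "dx", "dy", "dz": the shift along the tool's x, y, z in cm; "wx", "wy", "wz": the turn, a rotation vector about the tool's x, y, z in rad; "grip": the finger opening in cm, from 0 to 8.54. In form: [{"dx": .., "dy": .., "dz": .., "wx": .., "wy": .., "wz": .., "grip": ..}, ...]. A call has 1 to 10 rows; each row is the pose to reach, as a shift and turn from the pose commanded when the call began, along the tool's axes at that moment; what a row does not reach only later rows make up. A row lasts 1/10 s, in which the tool goes at most 50 mm and 8.59 degrees, less where a joint would pass 70% of its speed; a pose out of reach is approached as far as the arm can. A call with a gripper value outside its range is refused whole. The fingers move at their own pace and stop on an object; the grip force is fixed at half the most. Time passes only in rows, so rows that repeat a pose let the fingers close. It gives the time, the measured TCP pose, the force, the opening and the grip force at its end, in the units of the state.
- monitor.get_obs(): the state, without advancing time (a new reading comes with each control period).
- viewer.camera(name): name is "scene" or "top"; returns (picture, depth): 400x640x3 uint8, red, green, blue; 400x640 float32, m along the optical axis (not along the pixel's ray), 0 where there is no reading.
- viewer.get_calibration(name): a dict with "fovy" (degrees; the focal length in pixels is half the picture's height over the tangent of half this angle, whatever the lens; pixels are square), "cx", "cy" (the principal point, pixels), "dist_coeffs" ([k1, k2, p1, p2, k3] as OpenCV has them; the pictures are not rectified), "view" (4x4, takes a point from world to camera coordinates). Camera axes: x right, y up, looking along -z (the intrinsics and any distortion apply to the point x, -y, -z); pixel columns grow to the right and rows downward; lengths in m; the calibration is good to about 2 mm. A picture is of the moment at which its call begins. get_calibration takes no time and is no camera call.
- job.job_done(): hands the job in; it is judged then, once.
The state is a dict: "clock": time; "joint_pos": joint angles; "joint_vel": joint speeds; "tau": joint torques, N m; "eef_pos": TCP position; "tool_rot": TCP orientation; "ft_force": force on the tool from outside, world axes, zero at the start; "ft_torque": the same for the moment, N m; "grip_width": finger opening in m; "grasp_force": force on a finger pad.
Only numpy, scipy, OpenCV 4.12 (cv2) and the standard library are available. Lean on these libraries where they do the work, as an engineer would, in place of code of your own. Each camera call takes 0.05 s, during which the arm holds its last target. There are 200 camera calls.

## Working session

There is one attempt and no reset: what is moved stays moved. The work goes in short steps, Python scripts to look and compute and a tool call to move; the robot and the scene stay as the last step left them, time stands still between calls to the robot, and variables do not carry over. Pictures are saved under pics/ and viewed, at most 10 in all, crops included, and the job is handed in when it is done.

Besides the shell and the picture viewer there is one more tool, called by a JSON object that holds its "fn" and its "kwargs", one argument or row to a line. arm_command: Moves the arm, as the interface text tells. Its arguments: {"type":"object","properties":{"increments":{"type":"array","items":{"type":"object","properties":{"dx":{"type":"number"},"dy":{"type":"number"},"dz":{"type":"number"},"wx":{"type":"number"},"wy":{"type":"number"},"wz":{"type":"number"},"grip":{"type":"number"}}}}},"required":["increments"]}

```bash
mkdir -p pics
cat > h.py <<'E'
import numpy as np,cv2
from workcell import monitor,viewer,job
def cal(n):
    c=viewer.get_calibration(n); f=200/np.tan(np.radians(c["fovy"])/2)
    K=np.array([[f,0,c["cx"]],[0,f,c["cy"]],[0,0,1.]])
    return K,np.array(c["dist_coeffs"],float),np.array(c["view"],float)
def cloud(n,D):
    K,d,V=cal(n); h,w=D.shape
    uv=np.stack(np.meshgrid(np.arange(w),np.arange(h)),-1).reshape(-1,1,2).astype(float)
    p=cv2.undistortPoints(uv,K,d).reshape(h,w,2)
    P=np.stack([p[...,0]*D,-p[...,1]*D,-D],-1)
    W=(P-V[:3,3])@V[:3,:3]; W[D<=0]=np.nan
    return W
def shot(n,tag):
    I,D=viewer.camera(n); cv2.imwrite(f"pics/{tag}.png",I[...,::-1]); np.save(f"pics/{tag}.npy",D); return I,D
E
python3 - <<'E'
from h import *
for n in("scene","top"):
    I,D=shot(n,n+"0"); print(n,viewer.get_calibration(n))
print(monitor.get_obs())
E
```

```text
scene {'fovy': 48.939384637327535, 'cx': 313.76104163276966, 'cy': 200.45334779636488, 'dist_coeffs': array([-0.01785799,  0.        ,  0.        ,  0.        ,  0.        ]), 'view': array([[-0.67263233,  0.73976007,  0.01791071,  0.4022543 ],
       [-0.59438918, -0.55455319,  0.58238498,  0.3000179 ],
       [ 0.44075759,  0.38108503,  0.81271578, -1.40460007],
       [ 0.        ,  0.        ,  0.        ,  1.        ]])}
top {'fovy': 54.79924598076039, 'cx': 319.0039951362375, 'cy': 198.6641116149186, 'dist_coeffs': array([0.01291669, 0.        , 0.        , 0.        , 0.        ]), 'view': array([[ 0.02558963, -0.99967182, -0.00119688, -0.01689407],
       [ 0.9898822 ,  0.02517184,  0.13964101, -0.56527403],
       [-0.13956505, -0.00475813,  0.99020147, -0.919423  ],
       [ 0.        ,  0.        ,  0.        ,  1.        ]])}
{'clock': 0.1, 'joint_pos': array([-1.16597889e+00,  2.41385094e-01,  3.84173104e-03,  1.33520298e+00,
        9.17466653e-06,  1.57080222e+00]), 'joint_vel': array([-0.00104583, -0.00191938,  0.00103614, -0.0010749 ,  0.00097128,
        0.00037956]), 'tau': array([-3.83704592e-04, -3.73138726e+01,  2.53009593e+01,  1.08516685e-02,
       -8.85081909e-05,  2.05609490e-05]), 'eef_pos': array([ 0.19667602, -0.45899712,  0.19727177]), 'tool_rot': array([ 9.79585325e-01,  2.01026467e-01, -1.91514580e-04, -9.56025590e-04]), 'ft_force': array([ 0.29819784, -0.88391005,  0.60880018]), 'ft_torque': array([0.03238404, 0.00900761, 0.02060239]), 'grasp_force': 0.0, 'grip_width': 0.08531658576965345}
```

View pics/top0.png

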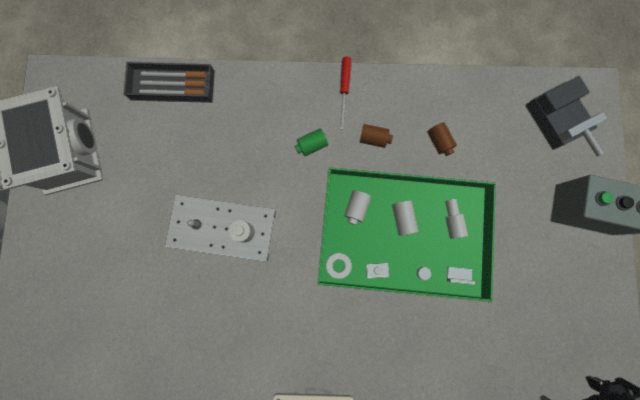

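View pics/scene0.png

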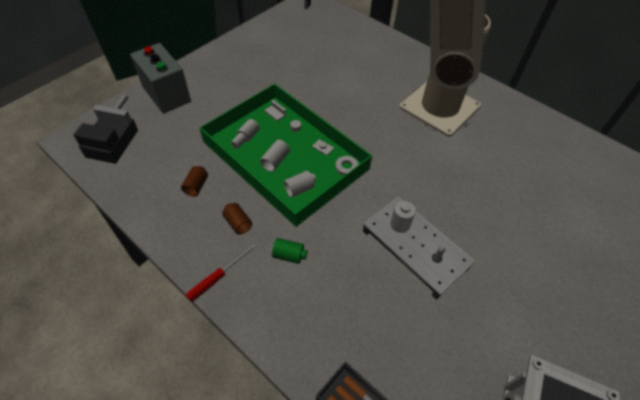

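The top picture shows the bowl at about (357,207), with its stub towards the robot at (354,220). The free peg is at (194,224) and the done bowl at (240,231). The sleeve is at (405,218) and the shaft at (455,218). I'll measure these next.

Run:
```python
from h import *
D=np.load("pics/top0.npy"); W=cloud("top",D); I=cv2.imread("pics/top0.png")
def reg(W,c,r,zmin,zmax):
    p=W[c[1]-r:c[1]+r,c[0]-r:c[0]+r].reshape(-1,3); return p[(p[:,2]>zmin)&(p[:,2]<zmax)]
S=np.load("pics/scene0.npy"); WS=cloud("scene",S)
for nm,(n,X,c,r) in {"bt":("top",W,(357,207),24),"bs":("scene",WS,(300,182),20)}.items():
    p=reg(X,c,r,.0,.3); print(nm,len(p),np.percentile(p[:,2],[5,50,95,99]).round(4))
    g=(I if n=="top" else cv2.imread("pics/scene0.png"))[c[1]-r:c[1]+r,c[0]-r:c[0]+r].reshape(-1,3).astype(int)
    q=X[c[1]-r:c[1]+r,c[0]-r:c[0]+r].reshape(-1,3)
    m=(g.max(1)-g.min(1)<25)&(q[:,2]>.018)&(g.max(1)>70); q=q[m]
    (cx,cy),(w,h),a=cv2.minAreaRect((q[:,:2]*1000).astype(np.float32)); print(len(q),cx,cy,w,h,a,q.mean(0),q[:,2].max())
    u,s,v=np.linalg.svd(q[:,:2]-q[:,:2].mean(0),full_matrices=False); print(v[0],np.degrees(np.arctan2(v[0][1],v[0][0])))
    hi=q[q[:,2]>np.percentile(q[:,2],75)]; u,s,v=np.linalg.svd(hi[:,:2]-hi[:,:2].mean(0),full_matrices=False); print("ridge",hi.mean(0),v[0])
for nm,X,c,r in(("peg_t",W,(194,224),10),("done_t",W,(240,231),15),("peg_s",WS,(438,254),12),("done_s",WS,(402,215),18),):
    p=reg(X,c,r,.05,.3); print(nm,len(p),p.mean(0).round(4),p.min(0).round(4),p.max(0).round(4))
# rack deck
for nm,X in(("t",W),("s",WS)):
    m=(abs(X[...,2]-.04)<.006)
    p=X[m]; p=p[(p[:,0]>.3)&(p[:,0]<.65)&(p[:,1]>.05)&(p[:,1]<.5)]; 
    print("deck",nm,len(p),cv2.minAreaRect((p[:,:2]*1000).astype(np.float32)),p[:,2].mean(),p[:,:2].mean(0))
a=np.hstack([cv2.resize(I[180:240,320:380],(400,400),interpolation=2),cv2.resize(I[195:255,165:225],(400,400),interpolation=2)])
b=cv2.resize(I[230:231,:1],(1,1)); cv2.imwrite("pics/crop1.png",a)
```

```text
bt 2284 [0.0019 0.0051 0.0532 0.0553]
578 545.1578369140625 -96.72857666015625 47.06578063964844 78.54422760009766 72.59264373779297 [ 0.54687285 -0.09647718  0.04776353] 0.058677799563084575
[-0.95703639  0.28996783] 163.14396977405346
ridge [ 0.55079083 -0.09909593  0.054187  ] [-0.94279118  0.33338384]
bs 1581 [0.0021 0.006  0.0541 0.059 ]
336 546.1788330078125 -94.1859130859375 42.26736831665039 79.89891052246094 71.94071197509766 [ 0.55203054 -0.09362953  0.04947916] 0.05692056260673951
[ 0.95610658 -0.29301914] -17.038794030428896
ridge [ 0.54931793 -0.0964678   0.05439794] [ 0.95654467 -0.29158583]
peg_t 54 [0.4944 0.2955 0.0759] [0.4876 0.2912 0.0523] [0.502  0.306  0.0903]
done_t 451 [0.4773 0.1752 0.1045] [0.4541 0.1546 0.0505] [0.5021 0.2037 0.1233]
peg_s 79 [0.499  0.2996 0.0726] [0.4897 0.2915 0.0501] [0.504  0.3066 0.0895]
done_s 559 [0.4879 0.1823 0.0953] [0.4532 0.1547 0.0504] [0.5042 0.2034 0.1232]
deck t 4831 ((488.2550354003906, 240.26943969726562), (250.9104766845703, 129.91561889648438), 83.18518829345703) 0.03928373459268144 [0.48803563 0.24327213]
deck s 4216 ((487.68505859375, 238.8688507080078), (251.4484405517578, 133.24496459960938), 83.63843536376953) 0.039567137147396125 [0.4956778  0.25411502]
```

View pics/crop1.png

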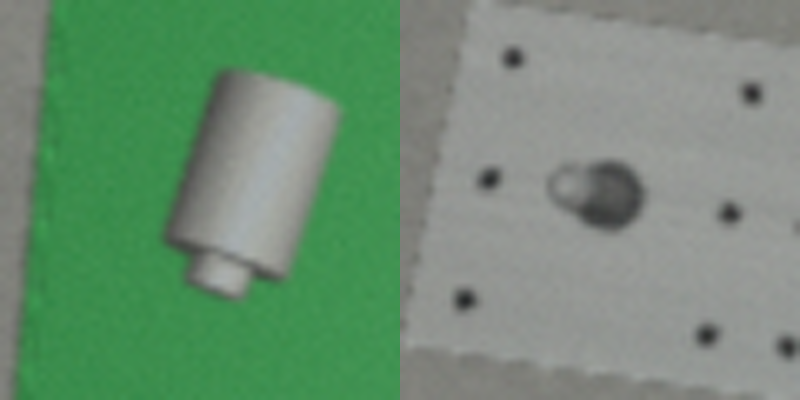

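The left picture shows the bowl with its stub end nearest the robot. The right one shows the free peg's tip at about (569,187) in the crop, leaning away from its foot because of perspective. Measured positions:

| Item | Position (m) | Notes |
|---|---|---|
| Bowl | (0.5457, -0.0955), axis height 0.030 | axis at -17.2° |
| Free peg | (0.495, 0.299) | rack yaw ≈ -6.6°; deck height 0.0395, so it fits the given 40 mm |

I'll grasp with the tool tilted 45° outwards. A half roll about the tool axis then turns the bowl mouth-down.

```bash
cat >> h.py <<'E'
from scipy.spatial.transform import Rotation as Ro
def pose(az,lam,p,off,flip=False):
    """tool at azimuth az, lam below horizontal (deg); p grasp point; TCP=p+off*z; flip: half roll about z"""
    a=np.radians(az);l=np.radians(lam)
    z=np.array([np.cos(a)*np.cos(l),np.sin(a)*np.cos(l),-np.sin(l)]);y=np.array([-np.sin(a),np.cos(a),0])
    if flip:y=-y
    R=np.c_[np.cross(y,z),y,z]; return R,np.asarray(p)+off*z
def rel(R,p):
    o=monitor.get_obs(); R0=Ro.from_quat(o["tool_rot"]).as_matrix()
    r=Ro.from_matrix(R0.T@R).as_rotvec(); d=R0.T@(p-o["eef_pos"])*100
    print("shift cm",d.round(2),"rot",r.round(3),"deg",np.degrees(np.linalg.norm(r)).round(1),"| q",o["joint_pos"].round(2),"t",o["clock"])
E
python3 - <<'E'
from h import *
R,p=pose(-17.2,45,[.5457,-.0955,.033],.023-.15); print(p)
rel(R,p+[0,0,.08])
E
```

```text
[ 0.45991356 -0.06894466  0.12280256]
shift cm [ 39.56 -25.49  -0.5 ] rot [-0.945 -0.35  -2.28 ] deg 142.8 | q [-1.17  0.24  0.    1.34  0.    1.57] t 0.1
```

{"fn": "arm_command", "kwargs": {
  "increments": [
    {"dx":2.3,"dy":-1.5,"dz":0,"wx":-0.055,"wy":-0.02,"wz":-0.13,"grip":7},
    {"dx":4.6,"dy":-3,"dz":0,"wx":-0.11,"wy":-0.04,"wz":-0.26,"grip":7},
    {"dx":6.9,"dy":-4.5,"dz":0,"wx":-0.165,"wy":-0.06,"wz":-0.39,"grip":7},
    {"dx":9.2,"dy":-6,"dz":0,"wx":-0.22,"wy":-0.08,"wz":-0.52,"grip":7},
    {"dx":11.5,"dy":-7.5,"dz":0,"wx":-0.275,"wy":-0.1,"wz":-0.65,"grip":7},
    {"dx":13.8,"dy":-9,"dz":0,"wx":-0.33,"wy":-0.12,"wz":-0.78,"grip":7},
    {"dx":16.1,"dy":-10.5,"dz":0,"wx":-0.385,"wy":-0.14,"wz":-0.91,"grip":7},
    {"dx":18.4,"dy":-12,"dz":0,"wx":-0.44,"wy":-0.16,"wz":-1.04,"grip":7},
    {"dx":20.7,"dy":-13.5,"dz":0,"wx":-0.495,"wy":-0.18,"wz":-1.17,"grip":7},
    {"dx":23,"dy":-15,"dz":0,"wx":-0.55,"wy":-0.2,"wz":-1.3,"grip":7}
  ]
}}

```text
clock: 1.1
eef_pos: [0.3493, -0.2298, 0.1978]
tool_rot: [0.619, 0.738, -0.039, 0.266]
ft_force: [0.7, 0.3, -0.1]
grip_width: 0.0696
grasp_force: 0.0
```

Run:
```python
from h import *
R,p=pose(-17.2,45,[.5457,-.0955,.033],.023-.15)
rel(R,p+[0,0,.03]); print(monitor.get_obs()["eef_pos"])
```

```text
shift cm [15.33 12.83  1.42] rot [-0.4   -0.138 -0.973] deg 60.8 | q [-0.4  -0.34 -0.7   0.71 -0.22  0.94] t 1.1
[ 0.34929108 -0.22981313  0.19778515]
```

{"fn": "arm_command", "kwargs": {
  "increments": [
    {"dx":2,"dy":1.7,"dz":0.2,"wx":-0.05,"wy":-0.017,"wz":-0.12,"grip":7},
    {"dx":4,"dy":3.3,"dz":0.4,"wx":-0.1,"wy":-0.034,"wz":-0.24,"grip":7},
    {"dx":6,"dy":5,"dz":0.6,"wx":-0.15,"wy":-0.05,"wz":-0.36,"grip":7},
    {"dx":8,"dy":6.6,"dz":0.8,"wx":-0.2,"wy":-0.07,"wz":-0.48,"grip":7},
    {"dx":10,"dy":8.3,"dz":0.9,"wx":-0.25,"wy":-0.09,"wz":-0.6,"grip":7},
    {"dx":12,"dy":10,"dz":1.1,"wx":-0.3,"wy":-0.105,"wz":-0.72,"grip":7},
    {"dx":14,"dy":11.6,"dz":1.3,"wx":-0.35,"wy":-0.12,"wz":-0.84,"grip":7},
    {"dx":15.33,"dy":12.83,"dz":1.42,"wx":-0.4,"wy":-0.138,"wz":-0.973,"grip":7},
    {"dx":15.33,"dy":12.83,"dz":1.42,"wx":-0.4,"wy":-0.138,"wz":-0.973,"grip":7}
  ]
}}

```text
clock: 2.0
eef_pos: [0.4596, -0.0701, 0.1516]
tool_rot: [0.14, 0.914, -0.057, 0.376]
ft_force: [-0.9, 0.2, 0.2]
grip_width: 0.0699
grasp_force: 0.0
```

Run:
```python
from h import *
R,p=pose(-17.2,45,[.5457,-.0955,.033],.023); rel(R,p-.13*R[:,2]); rel(R,p)
I,D=shot("scene","s1"); J,E=shot("top","t1")
cv2.imwrite("pics/c2.png",np.hstack([cv2.resize(I[60:240,190:390],(400,360)),cv2.resize(J[150:330,290:490],(400,360))])[...,::-1])
```

```text
shift cm [2.03 0.12 4.04] rot [-0.002 -0.004 -0.004] deg 0.3 | q [ 0.   -0.28 -1.    0.1  -0.21  0.22] t 2.0
shift cm [ 1.97  0.16 17.04] rot [-0.002 -0.004 -0.004] deg 0.3 | q [ 0.   -0.28 -1.    0.1  -0.21  0.22] t 2.0
```

View pics/c2.png

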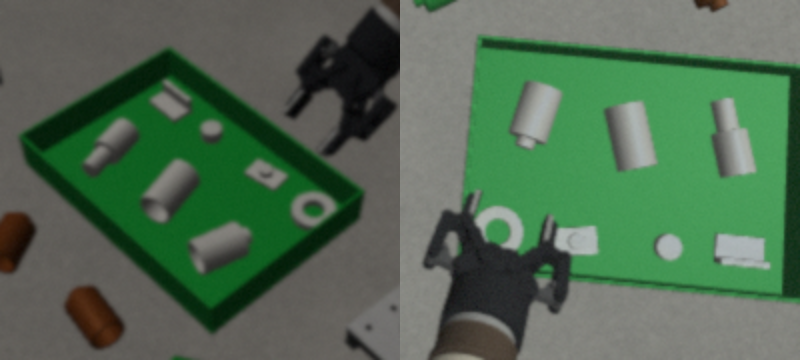

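The left part shows the bowl's open mouth away from the robot at (200,262), with its stub nearer. The gripper stands open and lined up behind it; the flange is at (314,208). Before descending I'll check the clearance to the bin's left wall.

Run:
```python
from h import *
W=cloud("top",np.load("pics/top0.npy"))
q=W[160:310,312:345].reshape(-1,3); q=q[(q[:,2]>.052)&(q[:,2]<.07)]
for x in(.42,.46,.5,.54,.58):
    s=q[abs(q[:,0]-x)<.02]; print(x,len(s),s[:,1].min().round(4) if len(s) else 0,s[:,1].max().round(4) if len(s) else 0)
```

```text
0.42 35 -0.0153 -0.0088
0.46 35 -0.0171 -0.0123
0.5 33 -0.0207 -0.0141
0.54 33 -0.0226 -0.0177
0.58 34 -0.0263 -0.0195
```

{"fn": "arm_command", "kwargs": {
  "increments": [
    {"dx":2,"dy":0.15,"dz":3,"grip":7},
    {"dx":2,"dy":0.15,"dz":6,"grip":7},
    {"dx":2,"dy":0.15,"dz":9,"grip":7},
    {"dx":2,"dy":0.15,"dz":12,"grip":7},
    {"dx":2,"dy":0.15,"dz":14,"grip":7},
    {"dx":2,"dy":0.15,"dz":15.5,"grip":7},
    {"dx":2,"dy":0.15,"dz":16.5,"grip":7},
    {"dx":2,"dy":0.15,"dz":17,"grip":7},
    {"dx":2,"dy":0.15,"dz":17,"grip":7}
  ]
}}

```text
validation failed for argument at $.in...
```

Run:
```python
from h import *
R,p=pose(-17.2,45,[.5457,-.0955,.033],.023); rel(R,p)
I,D=shot("scene","s2"); J,E=shot("top","t2")
cv2.imwrite("pics/c3.png",np.hstack([cv2.resize(I[130:230,240:340],(400,400)),cv2.resize(J[160:260,320:420],(400,400))])[...,::-1])
```

```text
shift cm [ 2.13  0.26 17.08] rot [-0.004 -0.003 -0.007] deg 0.5 | q [ 0.   -0.28 -0.99  0.1  -0.22  0.23] t 2.1
```

View pics/c3.png

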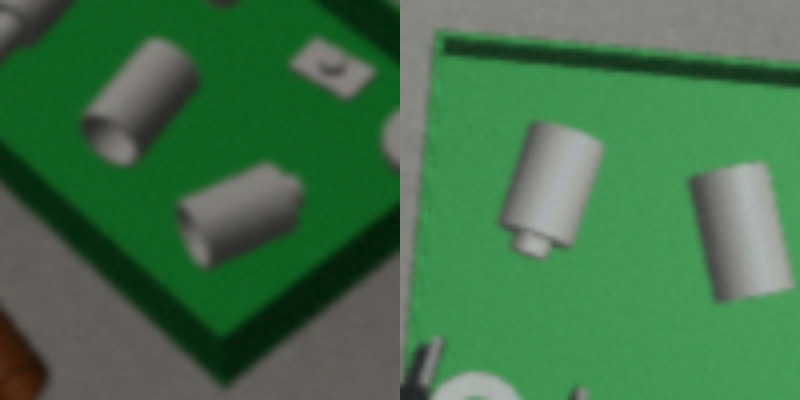

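The call was refused: every row apparently needs all seven fields. The arm hasn't moved, and the picture shows the fingers still behind the bowl. I'll send it again in full.

{"fn": "arm_command", "kwargs": {
  "increments": [
    {"dx":2,"dy":0.2,"dz":3,"wx":0,"wy":0,"wz":0,"grip":7},
    {"dx":2,"dy":0.2,"dz":6,"wx":0,"wy":0,"wz":0,"grip":7},
    {"dx":2,"dy":0.2,"dz":9,"wx":0,"wy":0,"wz":0,"grip":7},
    {"dx":2,"dy":0.2,"dz":12,"wx":0,"wy":0,"wz":0,"grip":7},
    {"dx":2,"dy":0.2,"dz":14,"wx":0,"wy":0,"wz":0,"grip":7},
    {"dx":2,"dy":0.2,"dz":15.5,"wx":0,"wy":0,"wz":0,"grip":7},
    {"dx":2,"dy":0.2,"dz":16.5,"wx":0,"wy":0,"wz":0,"grip":7},
    {"dx":2,"dy":0.2,"dz":17,"wx":0,"wy":0,"wz":0,"grip":7},
    {"dx":2,"dy":0.2,"dz":17,"wx":0,"wy":0,"wz":0,"grip":7}
  ]
}}

```text
clock: 3.1
eef_pos: [0.563, -0.101, 0.019]
tool_rot: [0.142, 0.913, -0.058, 0.378]
ft_force: [0.5, -1.2, -0.2]
grip_width: 0.0701
grasp_force: 0.0
```

Run:
```python
from h import *
R,p=pose(-17.2,45,[.5457,-.0955,.033],.023); rel(R,p)
I,D=shot("scene","s3"); J,E=shot("top","t3")
cv2.imwrite("pics/c4.png",np.hstack([cv2.resize(I[130:230,240:340],(400,400)),cv2.resize(J[160:260,320:420],(400,400))])[...,::-1])
```

```text
shift cm [0.29 0.01 0.03] rot [-0.003 -0.001 -0.006] deg 0.4 | q [-0.09  0.33 -0.99 -0.52 -0.15  0.16] t 3.1
```

View pics/c4.png

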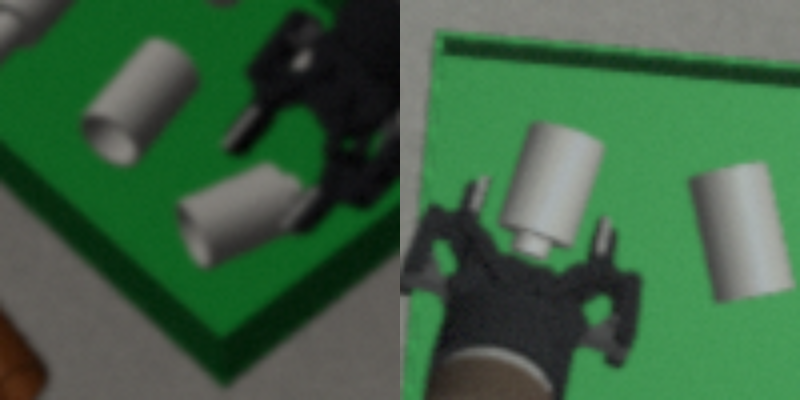

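The fingers straddle the bowl with about 10 mm of room on each side. The tips seem to reach only the rear part of the body, so I'll measure them in the depth picture.

Run:
```python
from h import *
o=monitor.get_obs(); R=Ro.from_quat(o["tool_rot"]).as_matrix(); p=o["eef_pos"]
for n,f in(("scene","s3"),("top","t3")):
    I=cv2.imread(f"pics/{f}.png").astype(int); W=cloud(n,np.load(f"pics/{f}.npy"))
    g=(I.max(2)-I.min(2)<25); q=W[g]; t=(q-p)@R
    for s in(1,-1):
        m=(t[:,1]*s>.028)&(t[:,1]*s<.055)&(abs(t[:,0])<.03)&(t[:,2]>-.08)&(t[:,2]<.02); k=t[m]
        print(n,s,m.sum(),"z pct",np.percentile(k[:,2],[80,95,99,100]).round(4) if m.sum() else "", "tips",k[k[:,2]>np.percentile(k[:,2],90)].mean(0).round(4) if m.sum() else "")
```

```text
scene 1 92 z pct [-0.0528 -0.0457 -0.0429 -0.042 ] tips [-0.009   0.04   -0.0455]
scene -1 88 z pct [-0.0517 -0.0464 -0.0451 -0.0437] tips [-0.0047 -0.0359 -0.0463]
top 1 34 z pct [-0.0538 -0.0495 -0.0483 -0.0478] tips [-0.0104  0.0399 -0.0493]
top -1 41 z pct [-0.0543 -0.0505 -0.0493 -0.0487] tips [-0.0098 -0.0374 -0.0502]
```

Run:
```python
from h import *
o=monitor.get_obs(); R=Ro.from_quat(o["tool_rot"]).as_matrix(); p=o["eef_pos"]
for n,f in(("scene","s3"),("top","t3")):
    W=cloud(n,np.load(f"pics/{f}.npy")); W0=cloud(n,np.load(f"pics/{n}0.npy"))
    q=W[(W[...,2]-W0[...,2]>.006)]; t=(q-p)@R
    for s in(1,-1):
        m=(t[:,1]*s>.02)&(t[:,1]*s<.055)&(abs(t[:,0])<.03)&(t[:,2]>-.08)&(t[:,2]<.03); k=t[m]
        k=k[k[:,2].argsort()][::-1][:12]; print(n,s,m.sum()); print(k.round(3).tolist())
```

```text
scene 1 112
[[0.006, 0.053, 0.01], [0.008, 0.025, 0.007], [0.019, 0.026, -0.004], [0.026, 0.044, -0.008], [-0.017, 0.023, -0.02], [-0.005, 0.042, -0.041], [-0.001, 0.041, -0.041], [0.004, 0.04, -0.041], [-0.01, 0.04, -0.042], [-0.007, 0.041, -0.043], [0.005, 0.042, -0.043], [-0.011, 0.039, -0.044]]
scene -1 111
[[-0.014, -0.048, 0.029], [0.005, -0.035, -0.04], [0.009, -0.035, -0.041], [-0.008, -0.042, -0.042], [-0.006, -0.034, -0.042], [-0.001, -0.035, -0.042], [-0.009, -0.037, -0.043], [0.002, -0.035, -0.043], [0.007, -0.036, -0.043], [-0.006, -0.036, -0.044], [-0.011, -0.037, -0.045], [0.008, -0.034, -0.045]]
top 1 52
[[-0.002, 0.041, 0.019], [0.006, 0.031, 0.009], [0.024, 0.031, -0.008], [-0.01, 0.037, -0.042], [-0.009, 0.036, -0.045], [-0.006, 0.043, -0.046], [-0.006, 0.045, -0.046], [-0.013, 0.039, -0.048], [-0.011, 0.038, -0.049], [-0.007, 0.047, -0.05], [-0.007, 0.042, -0.05], [-0.011, 0.04, -0.05]]
top -1 58
[[0.001, -0.036, -0.039], [-0.012, -0.04, -0.045], [0.006, -0.035, -0.045], [-0.011, -0.035, -0.045], [-0.01, -0.041, -0.046], [-0.013, -0.037, -0.047], [-0.008, -0.047, -0.048], [-0.004, -0.035, -0.049], [-0.008, -0.044, -0.049], [-0.006, -0.047, -0.05], [-0.012, -0.038, -0.05], [-0.011, -0.041, -0.05]]
```

Both cameras put the fingertips about 41 mm short of the reported TCP. I'll check that against the gripper body and the joint angles before going on.

Run:
```python
from h import *
o=monitor.get_obs(); R=Ro.from_quat(o["tool_rot"]).as_matrix(); p=o["eef_pos"]; print(o["clock"],p,R.round(3).tolist())
for f in("t1","t3"):
    W=cloud("top",np.load(f"pics/{f}.npy")); W0=cloud("top",np.load("pics/top0.npy"))
    pp=p if f=="t3" else np.array([.4596,-.0701,.1516])
    q=W[(W[...,2]-W0[...,2]>.012)]; t=(q-pp)@R
    for lo,hi in((0,.015),(.015,.03),(.03,.05),(.05,.065)):
        m=(abs(t[:,1])>=lo)&(abs(t[:,1])<hi)&(abs(t[:,0])<.06)&(t[:,2]>-.2); z=np.sort(t[m,2])[::-1]; print(f,lo,m.sum(),z[:8].round(3))
    I=cv2.imread(f"pics/{f}.png")
K,d,V=cal("top")
for s in(1,-1):   # where reported tips should appear, in the c4 right crop
    for dz in(0,-.041):
        w=p+R@[0,s*.037,dz]; c=V[:3,:3]@w+V[:3,3]; u=cv2.projectPoints(np.array([[c[0],-c[1],-c[2]]]),np.zeros(3),np.zeros(3),K,d)[0].ravel(); print(s,dz,u.round(1),((u-[320,160])*4+[400,0]).round())
```

```text
3.2 [ 0.56243175 -0.10067825  0.01940411] [[-0.674, 0.302, 0.674], [0.215, 0.953, -0.212], [-0.707, 0.002, -0.708]]
t1 0 499 [-0.105 -0.105 -0.106 -0.106 -0.106 -0.106 -0.106 -0.107]
t1 0.015 562 [ 1.318 -0.102 -0.102 -0.102 -0.102 -0.103 -0.104 -0.104]
t1 0.03 789 [ 1.331  1.316  1.304 -0.042 -0.043 -0.044 -0.044 -0.044]
t1 0.05 481 [ 1.282  1.274 -0.079 -0.082 -0.083 -0.084 -0.084 -0.085]
t3 0 268 [-0.104 -0.105 -0.105 -0.106 -0.106 -0.106 -0.106 -0.107]
t3 0.015 319 [ 1.132  1.122  1.122  1.111 -0.099 -0.1   -0.101 -0.101]
t3 0.03 505 [ 1.132  1.115  1.102 -0.039 -0.042 -0.045 -0.045 -0.045]
t3 0.05 315 [ 1.131  1.129  1.112 -0.077 -0.081 -0.082 -0.083 -0.083]
1 0 [343.9 197.3] [495. 149.]
1 -0.041 [340.9 206.6] [484. 186.]
-1 0 [371.6 206.7] [606. 187.]
-1 -0.041 [369.6 216.4] [598. 226.]
```

The finger tips (expected about 9 mm back when open) and the gripper body are both about 32 mm farther back than reported. The reported TCP is therefore about 32 mm too far along the tool. I'll use the images and a grasp offset of 55 mm, and watch the force as I go in.

{"fn": "arm_command", "kwargs": {
  "increments": [
    {"dx":0.2,"dy":0,"dz":0.8,"wx":0,"wy":0,"wz":0,"grip":7},
    {"dx":0.2,"dy":0,"dz":1.5,"wx":0,"wy":0,"wz":0,"grip":7},
    {"dx":0.2,"dy":0,"dz":2,"wx":0,"wy":0,"wz":0,"grip":7},
    {"dx":0.2,"dy":0,"dz":2.4,"wx":0,"wy":0,"wz":0,"grip":7},
    {"dx":0.2,"dy":0,"dz":2.4,"wx":0,"wy":0,"wz":0,"grip":7}
  ]
}}

```text
clock: 3.7
eef_pos: [0.5783, -0.1071, 0.001]
tool_rot: [0.142, 0.913, -0.059, 0.379]
ft_force: [1.3, -6.2, 0.7]
grip_width: 0.0706
grasp_force: 0.0
```

```bash
cat >> h.py <<'E'
def tips(n,tag):
    o=monitor.get_obs(); R=Ro.from_quat(o["tool_rot"]).as_matrix(); p=o["eef_pos"]; I,D=shot(n,tag)
    W=cloud(n,D); W0=cloud(n,np.load(f"pics/{n}0.npy")); t=(W[(W[...,2]-W0[...,2]>.006)]-p)@R
    for s in(1,-1):
        m=(t[:,1]*s>.03)&(t[:,1]*s<.05)&(abs(t[:,0])<.02)&(t[:,2]>-.09)&(t[:,2]<-.02); k=t[m]; k=k[k[:,2].argsort()][-8:]
        print(n,s,m.sum(),k[:,2].round(3),"world",(p+R@np.median(k,0)).round(4))
E
python3 - <<'E'
from h import *
R,p=pose(-17.2,45,[.5457,-.0955,.033],.055); rel(R,p)
tips("top","t4"); tips("scene","s4"); print(monitor.get_obs()["ft_force"])
E
```

```text
shift cm [0.18 0.15 0.79] rot [-0.007  0.001 -0.006] deg 0.5 | q [-0.1   0.41 -0.96 -0.58 -0.15  0.15] t 3.7
top 1 63 [-0.052 -0.052 -0.05  -0.05  -0.049 -0.048 -0.046 -0.041] world [ 0.5636 -0.0608  0.0432]
top -1 73 [-0.047 -0.046 -0.046 -0.045 -0.045 -0.044 -0.043 -0.042] world [ 0.5404 -0.134   0.0367]
scene 1 119 [-0.045 -0.044 -0.044 -0.044 -0.044 -0.043 -0.041 -0.041] world [ 0.5644 -0.0602  0.0356]
scene -1 134 [-0.045 -0.044 -0.044 -0.042 -0.042 -0.042 -0.041 -0.039] world [ 0.537  -0.1328  0.0289]
[ 0.55682986 -5.82557918  1.46849753]
```

There is a 6 N side force along -y, so the left finger linkage is probably brushing the bin wall. I'll narrow the opening and move a few millimetres away from the wall.

{"fn": "arm_command", "kwargs": {
  "increments": [
    {"dx":0,"dy":-0.3,"dz":0,"wx":0,"wy":0,"wz":0,"grip":6.2},
    {"dx":0,"dy":-0.4,"dz":0.2,"wx":0,"wy":0,"wz":0,"grip":6.2},
    {"dx":0,"dy":-0.4,"dz":0.4,"wx":0,"wy":0,"wz":0,"grip":6.2},
    {"dx":0,"dy":-0.4,"dz":0.6,"wx":0,"wy":0,"wz":0,"grip":6.2}
  ]
}}

```text
clock: 4.2
eef_pos: [0.5801, -0.11, -0.004]
tool_rot: [0.141, 0.913, -0.057, 0.378]
ft_force: [-0.4, -0.3, -0.3]
grip_width: 0.0621
grasp_force: 0.0
```

Run:
```python
from h import *
R,p=pose(-17.2,45,[.5457,-.0955,.033],.055); rel(R,p)
tips("scene","s5"); print(monitor.get_obs()["ft_force"])
I=cv2.imread("pics/s5.png"); J,_=shot("top","t5")
cv2.imwrite("pics/c5.png",np.hstack([cv2.resize(I[130:230,260:360],(400,400)),cv2.resize(J[160:260,320:420],(400,400))[...,::-1]]))
```

```text
shift cm [0.02 0.37 0.26] rot [-0.002 -0.001 -0.005] deg 0.3 | q [-0.11  0.43 -0.96 -0.59 -0.14  0.14] t 4.2
scene 1 131 [-0.042 -0.042 -0.042 -0.041 -0.04  -0.039 -0.038 -0.038] world [ 0.5668 -0.0679  0.0283]
scene -1 125 [-0.046 -0.044 -0.043 -0.043 -0.043 -0.042 -0.041 -0.037] world [ 0.5462 -0.1344  0.0318]
[ 0.30384397 -0.8675641  -0.35413427]
```

View pics/c5.png

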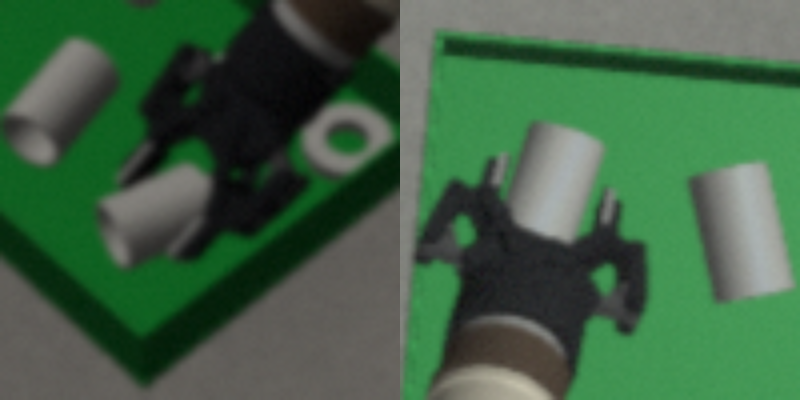

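The force is gone and the fingers straddle the body. I'll close on it now.

{"fn": "arm_command", "kwargs": {
  "increments": [
    {"dx":0,"dy":0.1,"dz":0.3,"wx":0,"wy":0,"wz":0,"grip":5.6},
    {"dx":0,"dy":0.1,"dz":0.3,"wx":0,"wy":0,"wz":0,"grip":4},
    {"dx":0,"dy":0.1,"dz":0.3,"wx":0,"wy":0,"wz":0,"grip":4},
    {"dx":0,"dy":0.1,"dz":0.3,"wx":0,"wy":0,"wz":0,"grip":4},
    {"dx":0,"dy":0.1,"dz":0.3,"wx":0,"wy":0,"wz":0,"grip":4},
    {"dx":0,"dy":0.1,"dz":0.3,"wx":0,"wy":0,"wz":0,"grip":4}
  ]
}}

```text
clock: 4.9
eef_pos: [0.5827, -0.1098, -0.0056]
tool_rot: [0.141, 0.913, -0.057, 0.378]
ft_force: [-0.1, -0.3, 0.8]
grip_width: 0.0491
grasp_force: 61.9
```

{"fn": "arm_command", "kwargs": {
  "increments": [
    {"dx":-0.5,"dy":-0.3,"dz":-0.5,"wx":0,"wy":0,"wz":0,"grip":4},
    {"dx":-2,"dy":-0.3,"dz":-2,"wx":0,"wy":0,"wz":0,"grip":4},
    {"dx":-4,"dy":-0.3,"dz":-4,"wx":0,"wy":0,"wz":0,"grip":4},
    {"dx":-6,"dy":-0.3,"dz":-6,"wx":0,"wy":0,"wz":0,"grip":4},
    {"dx":-8,"dy":-0.3,"dz":-8,"wx":0,"wy":0,"wz":0,"grip":4},
    {"dx":-10,"dy":-0.3,"dz":-10,"wx":0,"wy":0,"wz":0,"grip":4},
    {"dx":-12,"dy":-0.3,"dz":-12,"wx":0,"wy":0,"wz":0,"grip":4},
    {"dx":-14,"dy":-0.3,"dz":-14,"wx":0,"wy":0,"wz":0,"grip":4},
    {"dx":-16,"dy":-0.3,"dz":-16,"wx":0,"wy":0,"wz":0,"grip":4},
    {"dx":-16,"dy":-0.3,"dz":-16,"wx":0,"wy":0,"wz":0,"grip":4}
  ]
}}

```text
clock: 5.9
eef_pos: [0.5838, -0.1138, 0.2267]
tool_rot: [0.141, 0.911, -0.058, 0.382]
ft_force: [1.0, 0.2, -0.3]
grip_width: 0.0491
grasp_force: 62.5
```

```bash
cat >> h.py <<'E'
def bowlaxis(n,tag):
    """silhouette of grey held bowl -> picture only"""
    I,D=shot(n,tag); return I,cloud(n,D)
E
python3 - <<'E'
from h import *
o=monitor.get_obs(); print(o["joint_pos"].round(2),o["eef_pos"].round(4),o["grasp_force"],o["ft_force"])
# candidate final: tool az 15, 45 below, flipped, high above peg
for az in(15,20,31):
    R,p=pose(az,45,[.495,.299,.25],.055,True); print(az); rel(R,p)
E
```

```text
[-0.12 -0.11 -0.65  0.24 -0.13  0.13] [ 0.5838 -0.1138  0.2267] 62.544856667518616 [ 1.0458974   0.17741022 -0.34918524]
15
shift cm [ 13.56  38.77 -11.39] rot [0.012 0.554 2.686] deg 157.1 | q [-0.12 -0.11 -0.65  0.24 -0.13  0.13] t 5.9
20
shift cm [ 13.7   39.05 -11.53] rot [0.012 0.626 2.608] deg 153.7 | q [-0.12 -0.11 -0.65  0.24 -0.13  0.13] t 5.9
31
shift cm [ 14.05  39.59 -11.89] rot [0.012 0.776 2.431] deg 146.2 | q [-0.12 -0.11 -0.65  0.24 -0.13  0.13] t 5.9
```

Gripped and lifted. Next comes the half roll, in the negative direction so that joint 6 stays inside its range.

{"fn": "arm_command", "kwargs": {
  "increments": [
    {"dx":0,"dy":0,"dz":0,"wx":0,"wy":0,"wz":-0.14,"grip":4},
    {"dx":0,"dy":0,"dz":0,"wx":0,"wy":0,"wz":-0.28,"grip":4},
    {"dx":0,"dy":0,"dz":0,"wx":0,"wy":0,"wz":-0.42,"grip":4},
    {"dx":0,"dy":0,"dz":0,"wx":0,"wy":0,"wz":-0.56,"grip":4},
    {"dx":0,"dy":0,"dz":0,"wx":0,"wy":0,"wz":-0.7,"grip":4},
    {"dx":0,"dy":0,"dz":0,"wx":0,"wy":0,"wz":-0.84,"grip":4},
    {"dx":0,"dy":0,"dz":0,"wx":0,"wy":0,"wz":-0.98,"grip":4},
    {"dx":0,"dy":0,"dz":0,"wx":0,"wy":0,"wz":-1.12,"grip":4},
    {"dx":0,"dy":0,"dz":0,"wx":0,"wy":0,"wz":-1.26,"grip":4},
    {"dx":0,"dy":0,"dz":0,"wx":0,"wy":0,"wz":-1.4,"grip":4}
  ]
}}

```text
clock: 6.9
eef_pos: [0.5795, -0.1131, 0.2172]
tool_rot: [-0.483, 0.789, -0.287, 0.249]
ft_force: [0.2, 0.6, -1.0]
grip_width: 0.0493
grasp_force: 62.6
```

{"fn": "arm_command", "kwargs": {
  "increments": [
    {"dx":0,"dy":0,"dz":0,"wx":0,"wy":0,"wz":-0.14,"grip":4},
    {"dx":0,"dy":0,"dz":0,"wx":0,"wy":0,"wz":-0.28,"grip":4},
    {"dx":0,"dy":0,"dz":0,"wx":0,"wy":0,"wz":-0.42,"grip":4},
    {"dx":0,"dy":0,"dz":0,"wx":0,"wy":0,"wz":-0.56,"grip":4},
    {"dx":0,"dy":0,"dz":0,"wx":0,"wy":0,"wz":-0.7,"grip":4},
    {"dx":0,"dy":0,"dz":0,"wx":0,"wy":0,"wz":-0.84,"grip":4},
    {"dx":0,"dy":0,"dz":0,"wx":0,"wy":0,"wz":-0.98,"grip":4},
    {"dx":0,"dy":0,"dz":0,"wx":0,"wy":0,"wz":-1.12,"grip":4},
    {"dx":0,"dy":0,"dz":0,"wx":0,"wy":0,"wz":-1.26,"grip":4},
    {"dx":0,"dy":0,"dz":0,"wx":0,"wy":0,"wz":-1.4,"grip":4}
  ]
}}

```text
clock: 7.9
eef_pos: [0.5795, -0.1131, 0.2172]
tool_rot: [0.878, -0.292, 0.38, -0.006]
ft_force: [-0.4, -0.5, -1.6]
grip_width: 0.0493
grasp_force: 62.6
```

Run:
```python
from h import *
for az in(10,15,20):
    R,p=pose(az,45,[.495,.299,.22],.055,True); rel(R,p)
print(monitor.get_obs()["eef_pos"])
```

```text
shift cm [-26.54 -31.57  -9.38] rot [ 0.339 -0.051 -0.674] deg 43.3 | q [-0.12 -0.1  -0.66  0.24 -0.13 -2.67] t 7.9
shift cm [-26.75 -31.8   -9.5 ] rot [ 0.402 -0.062 -0.734] deg 48.1 | q [-0.12 -0.1  -0.66  0.24 -0.13 -2.67] t 7.9
shift cm [-26.98 -32.02  -9.63] rot [ 0.464 -0.073 -0.795] deg 52.9 | q [-0.12 -0.1  -0.66  0.24 -0.13 -2.67] t 7.9
[ 0.57951645 -0.11311576  0.21719228]
```

{"fn": "arm_command", "kwargs": {
  "increments": [
    {"dx":-2.7,"dy":-3.2,"dz":-0.95,"wx":0.04,"wy":-0.006,"wz":-0.073,"grip":4},
    {"dx":-5.35,"dy":-6.4,"dz":-1.9,"wx":0.08,"wy":-0.012,"wz":-0.147,"grip":4},
    {"dx":-8,"dy":-9.5,"dz":-2.85,"wx":0.12,"wy":-0.019,"wz":-0.22,"grip":4},
    {"dx":-10.7,"dy":-12.7,"dz":-3.8,"wx":0.16,"wy":-0.025,"wz":-0.294,"grip":4},
    {"dx":-13.4,"dy":-15.9,"dz":-4.75,"wx":0.2,"wy":-0.031,"wz":-0.367,"grip":4},
    {"dx":-16.1,"dy":-19.1,"dz":-5.7,"wx":0.241,"wy":-0.037,"wz":-0.44,"grip":4},
    {"dx":-18.7,"dy":-22.3,"dz":-6.65,"wx":0.281,"wy":-0.043,"wz":-0.514,"grip":4},
    {"dx":-21.4,"dy":-25.4,"dz":-7.6,"wx":0.322,"wy":-0.05,"wz":-0.587,"grip":4},
    {"dx":-24.1,"dy":-28.6,"dz":-8.55,"wx":0.362,"wy":-0.056,"wz":-0.661,"grip":4},
    {"dx":-26.75,"dy":-31.8,"dz":-9.5,"wx":0.402,"wy":-0.062,"wz":-0.734,"grip":4}
  ]
}}

```text
clock: 8.9
eef_pos: [0.5343, 0.3095, 0.1823]
tool_rot: [0.916, 0.121, 0.381, -0.05]
ft_force: [-0.6, -0.5, -0.6]
grip_width: 0.0492
grasp_force: 62.8
```

Run:
```python
from h import *
R,p=pose(15,45,[.495,.299,.22],.055,True); rel(R,p)
I,D=shot("scene","s7"); J,E=shot("top","t7")
cv2.imwrite("pics/c7.png",np.hstack([cv2.resize(I[120:300,350:530],(400,400)),cv2.resize(J[160:290,140:270],(400,400))])[...,::-1])
```

```text
shift cm [-0.21 -0.   -0.05] rot [ 0.001 -0.002  0.001] deg 0.2 | q [ 0.68  0.03 -0.65  0.15 -0.3  -2.83] t 8.9
```

View pics/c7.png

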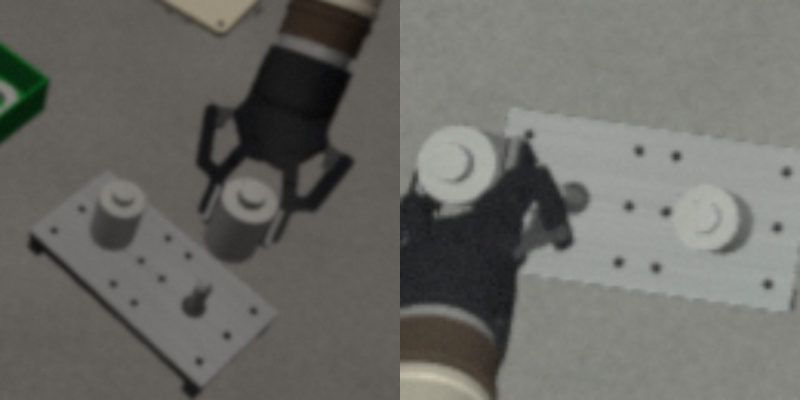

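The bowl is mouth-down near the free peg: stub at (250,195) left and (447,160) right, with the free peg at (197,298) in the left crop. I'll now fit the held bowl's real axis and height, and the peg's axis.

```bash
cat >> h.py <<'E'
from scipy.optimize import least_squares
def fitcyl(q,r,c0):
    f=lambda s:np.hypot(q[:,0]-s[0]-s[2]*(q[:,2]-c0[2]),q[:,1]-s[1]-s[3]*(q[:,2]-c0[2]))-r
    s=least_squares(f,[c0[0],c0[1],0,0],loss="soft_l1",f_scale=.002); return s.x,np.median(abs(s.fun)),len(q)
def near(W,c,rad,z0,z1):
    q=W.reshape(-1,3); return q[(np.hypot(q[:,0]-c[0],q[:,1]-c[1])<rad)&(q[:,2]>z0)&(q[:,2]<z1)]
def held(tags,c,grip_up):
    for n,t in zip(("scene","top"),tags):
        I=cv2.imread(f"pics/{t}.png").astype(int); W=cloud(n,np.load(f"pics/{t}.npy")); W[I.max(2)<60]=np.nan
        q=near(W,c,.045,c[2]-.06,c[2]+.07); zt=np.sort(q[:,2])[-40:]; print(n,len(q),"z top",np.percentile(zt,[10,50,90]).round(4))
        st=q[q[:,2]>np.median(zt)-.005]; print(" stub mid",((st.min(0)+st.max(0))/2).round(4),st.mean(0).round(4),np.ptp(st,0).round(3))
        bd=q[(q[:,2]<np.median(zt)-.015)]; print(" body cyl",fitcyl(bd,.025,c)); print(" zmin",np.percentile(bd[:,2],[0,2]))
E
python3 - <<'E'
from h import *
held(("s7","t7"),np.array([.495,.298,.22]),0)
WS=cloud("scene",np.load("pics/scene0.npy")); WT=cloud("top",np.load("pics/top0.npy"))
# control: done bowl and peg, empty arm
for n,W in(("s",WS),("t",WT)):
    q=near(W,(.481,.18),.04,.05,.1); print(n,"done",fitcyl(q,.025,np.array([.481,.18,.075])))
    k=near(W,(.495,.299),.02,.048,.08); print(n,"peg",fitcyl(k,.008,np.array([.495,.299,.065])))
    st=near(W,(.481,.18),.04,.117,.13); print(" done stub",st.mean(0).round(4))
E
```

```text
scene 784 z top [0.2623 0.2631 0.2693]
 stub mid [0.4855 0.3005 0.2661] [0.4974 0.3001 0.2619] [0.053 0.052 0.016]
 body cyl (array([ 0.4993935 ,  0.30139462, -0.01535492,  0.00099385]), np.float64(0.001193866439253146), 399)
 zmin [0.18028732 0.18346582]
top 705 z top [0.2629 0.2641 0.2695]
 stub mid [0.4887 0.297  0.2689] [0.4968 0.3032 0.2625] [0.044 0.041 0.019]
 body cyl (array([0.49851145, 0.2978658 , 0.09537075, 0.41318995]), np.float64(0.003229368103322316), 279)
 zmin [0.19972691 0.2140368 ]
s done (array([ 0.47710705,  0.17797102, -0.00849983, -0.00376396]), np.float64(0.0005559241202673058), 245)
s peg (array([0.4937133 , 0.2987717 , 0.02960791, 0.02510685]), np.float64(0.0005373348768540342), 52)
 done stub [0.4782 0.1784 0.1196]
t done (array([4.78596806e-01, 1.79894690e-01, 4.52322357e-03, 1.67943357e-04]), np.float64(0.00016881262852763354), 75)
t peg (array([ 4.95631202e-01,  2.99780509e-01, -8.63985565e-03,  2.42530320e-04]), np.float64(0.00012199716109541261), 28)
 done stub [0.4782 0.1791 0.1195]
```

The body axis fit gives (0.499, 0.301) with 0.015 rad of tilt and the rim at about 0.183. The peg is at (0.495, 0.299). I'll correct by (-5, -2) mm, lower 100 mm and check again.

Run:
```python
from h import *
R=Ro.from_quat(monitor.get_obs()["tool_rot"]).as_matrix()
for w in([-.005,-.002,0],[-.005,-.002,-.08],[0,0,-.01]): print(w,(R.T@w*100).round(2))
```

```text
[-0.005, -0.002, 0] [-0.38  0.06 -0.38]
[-0.005, -0.002, -0.08] [-6.06  0.07  5.25]
[0, 0, -0.01] [-0.71  0.    0.7 ]
```

{"fn": "arm_command", "kwargs": {
  "increments": [
    {"dx":-0.4,"dy":0.1,"dz":-0.4,"wx":0,"wy":0,"wz":0,"grip":4},
    {"dx":-1.5,"dy":0.1,"dz":0.7,"wx":0,"wy":0,"wz":0,"grip":4},
    {"dx":-2.6,"dy":0.1,"dz":1.8,"wx":0,"wy":0,"wz":0,"grip":4},
    {"dx":-3.7,"dy":0.1,"dz":2.9,"wx":0,"wy":0,"wz":0,"grip":4},
    {"dx":-4.8,"dy":0.1,"dz":4,"wx":0,"wy":0,"wz":0,"grip":4},
    {"dx":-5.6,"dy":0.1,"dz":4.8,"wx":0,"wy":0,"wz":0,"grip":4},
    {"dx":-6.05,"dy":0.1,"dz":5.25,"wx":0,"wy":0,"wz":0,"grip":4},
    {"dx":-6.05,"dy":0.1,"dz":5.25,"wx":0,"wy":0,"wz":0,"grip":4}
  ]
}}

```text
clock: 9.8
eef_pos: [0.5307, 0.305, 0.1036]
tool_rot: [0.916, 0.118, 0.381, -0.049]
ft_force: [1.0, -0.5, -1.8]
grip_width: 0.0492
grasp_force: 62.9
```

Run:
```python
from h import *
o=monitor.get_obs(); print(o["eef_pos"],o["joint_pos"].round(2))
I,D=shot("scene","s8"); J,E=shot("top","t8")
held(("s8","t8"),np.array([.495,.298,.14]),0)
cv2.imwrite("pics/c8.png",np.hstack([cv2.resize(I[180:300,370:490],(400,400)),cv2.resize(J[170:280,160:270],(400,400))])[...,::-1])
```

```text
[0.5306554  0.30501371 0.10356637] [ 0.68  0.17 -0.78 -0.11 -0.3  -2.83]
scene 667 z top [0.1829 0.1838 0.185 ]
 stub mid [0.4845 0.2993 0.1831] [0.4945 0.2965 0.1825] [0.047 0.049 0.008]
 body cyl (array([ 0.49575422,  0.29633053, -0.01797356, -0.02239063]), np.float64(0.0009974547094024015), 328)
 zmin [0.10225148 0.10619687]
top 598 z top [0.185  0.1868 0.1929]
 stub mid [0.4797 0.2892 0.1956] [0.4906 0.2941 0.1852] [0.056 0.038 0.027]
 body cyl (array([0.49552941, 0.29042088, 0.07470977, 0.30160153]), np.float64(0.003996118356357986), 348)
 zmin [0.12320165 0.13645156]
```

View pics/c8.png

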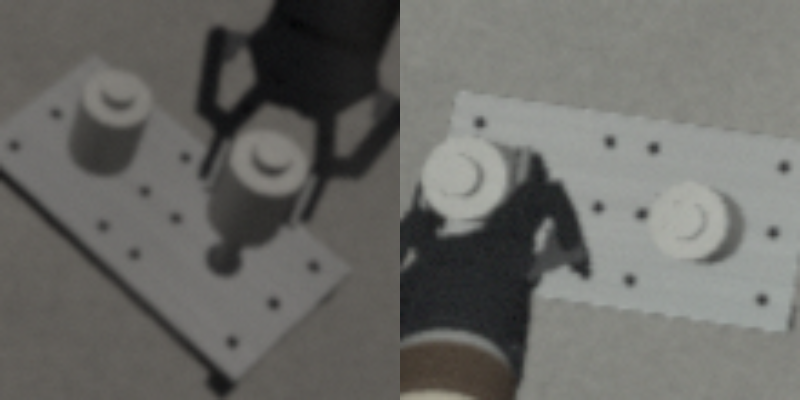

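The bowl sits above the peg with the rim at about 0.104 and the axis at (0.4957, 0.2963), so it needs 2.5 mm more in +y. I'll lower it 55 mm, then go slowly.

{"fn": "arm_command", "kwargs": {
  "increments": [
    {"dx":0,"dy":-0.25,"dz":0,"wx":0,"wy":0,"wz":0,"grip":4},
    {"dx":-0.5,"dy":-0.25,"dz":0.5,"wx":0,"wy":0,"wz":0,"grip":4},
    {"dx":-1,"dy":-0.25,"dz":1,"wx":0,"wy":0,"wz":0,"grip":4},
    {"dx":-1.5,"dy":-0.25,"dz":1.5,"wx":0,"wy":0,"wz":0,"grip":4},
    {"dx":-2,"dy":-0.25,"dz":2,"wx":0,"wy":0,"wz":0,"grip":4},
    {"dx":-2.5,"dy":-0.25,"dz":2.5,"wx":0,"wy":0,"wz":0,"grip":4},
    {"dx":-3,"dy":-0.25,"dz":3,"wx":0,"wy":0,"wz":0,"grip":4},
    {"dx":-3.5,"dy":-0.25,"dz":3.5,"wx":0,"wy":0,"wz":0,"grip":4},
    {"dx":-3.8,"dy":-0.25,"dz":3.8,"wx":0,"wy":0,"wz":0,"grip":4},
    {"dx":-3.8,"dy":-0.25,"dz":3.8,"wx":0,"wy":0,"wz":0,"grip":4}
  ]
}}

```text
clock: 10.9
eef_pos: [0.5311, 0.3094, 0.0507]
tool_rot: [0.915, 0.119, 0.382, -0.05]
ft_force: [0.1, 0.4, -1.5]
grip_width: 0.0493
grasp_force: 62.9
```

Run:
```python
from h import *
shot("scene","s9"); shot("top","t9")
held(("s9","t9"),np.array([.495,.298,.09]),0)
```

```text
scene 1112 z top [0.1299 0.1309 0.1329]
 stub mid [0.4859 0.2934 0.1301] [0.4955 0.2998 0.1297] [0.045 0.037 0.008]
 body cyl (array([ 0.49633947,  0.3004021 , -0.12537231, -0.00193676]), np.float64(0.005317082157105472), 791)
 zmin [0.03376472 0.03653117]
top 789 z top [0.1313 0.1321 0.1383]
 stub mid [0.4812 0.2938 0.1372] [0.4915 0.2989 0.1311] [0.055 0.039 0.02 ]
 body cyl (array([ 0.49896083,  0.29882532, -0.1212801 ,  0.17163031]), np.float64(0.005082249003409863), 470)
 zmin [0.03493636 0.03633319]
```

{"fn": "arm_command", "kwargs": {
  "increments": [
    {"dx":-0.15,"dy":0,"dz":0.15,"wx":0,"wy":0,"wz":0,"grip":4},
    {"dx":-0.3,"dy":0,"dz":0.3,"wx":0,"wy":0,"wz":0,"grip":4},
    {"dx":-0.4,"dy":0,"dz":0.4,"wx":0,"wy":0,"wz":0,"grip":4},
    {"dx":-0.5,"dy":0,"dz":0.5,"wx":0,"wy":0,"wz":0,"grip":4},
    {"dx":-0.55,"dy":0,"dz":0.55,"wx":0,"wy":0,"wz":0,"grip":4},
    {"dx":-0.55,"dy":0,"dz":0.55,"wx":0,"wy":0,"wz":0,"grip":4}
  ]
}}

```text
clock: 11.6
eef_pos: [0.5316, 0.3098, 0.044]
tool_rot: [0.915, 0.118, 0.383, -0.051]
ft_force: [0.1, -0.6, -1.2]
grip_width: 0.0491
grasp_force: 62.9
```

{"fn": "arm_command", "kwargs": {
  "increments": [
    {"dx":-0.07,"dy":0,"dz":0.07,"wx":0,"wy":0,"wz":0,"grip":4},
    {"dx":-0.07,"dy":0,"dz":0.07,"wx":0,"wy":0,"wz":0,"grip":4}
  ]
}}

```text
clock: 11.8
eef_pos: [0.5316, 0.3098, 0.0431]
tool_rot: [0.915, 0.118, 0.383, -0.051]
ft_force: [-0.5, 0.1, -2.4]
grip_width: 0.0493
grasp_force: 62.9
```

{"fn": "arm_command", "kwargs": {
  "increments": [
    {"dx":-0.07,"dy":0,"dz":0.07,"wx":0,"wy":0,"wz":0,"grip":4},
    {"dx":-0.07,"dy":0,"dz":0.07,"wx":0,"wy":0,"wz":0,"grip":4}
  ]
}}

```text
clock: 12.0
eef_pos: [0.5316, 0.3098, 0.042]
tool_rot: [0.915, 0.118, 0.383, -0.051]
ft_force: [0.3, 0.4, -1.8]
grip_width: 0.0489
grasp_force: 62.9
```

{"fn": "arm_command", "kwargs": {
  "increments": [
    {"dx":-0.07,"dy":0,"dz":0.07,"wx":0,"wy":0,"wz":0,"grip":4},
    {"dx":-0.07,"dy":0,"dz":0.07,"wx":0,"wy":0,"wz":0,"grip":4}
  ]
}}

```text
clock: 12.2
eef_pos: [0.5317, 0.3099, 0.0411]
tool_rot: [0.915, 0.118, 0.383, -0.051]
ft_force: [0.2, 0.7, -0.9]
grip_width: 0.0492
grasp_force: 62.9
```

Run:
```python
from h import *
shot("scene","s10"); W=cloud("scene",np.load("pics/s10.npy")); W0=cloud("scene",np.load("pics/scene0.npy"))
for c,X in(((.4955,.2998),W),((.478,.179),W)):
    q=near(X,c,.009,.1,.15); print(len(q),np.median(q[:,2]),q[:,2].std(),q.mean(0))
    b=near(X,c,.022,.1,.114); print("face",np.median(b[:,2]),len(b))
```

```text
43 0.12005292944075167 0.0016142641248012787 [0.49562279 0.29980852 0.1200458 ]
face 0.10825685625136743 170
40 0.119464958428773 0.00124633103095848 [0.47848637 0.17903657 0.11957932]
face 0.10798976826682719 143
```

{"fn": "arm_command", "kwargs": {
  "increments": [
    {"dx":-0.05,"dy":0,"dz":0.05,"wx":0,"wy":0,"wz":0,"grip":4},
    {"dx":-0.05,"dy":0,"dz":0.05,"wx":0,"wy":0,"wz":0,"grip":4}
  ]
}}

```text
clock: 12.45
eef_pos: [0.532, 0.3099, 0.041]
tool_rot: [0.915, 0.118, 0.383, -0.051]
ft_force: [-1.9, -1.5, 2.6]
grip_width: 0.0491
grasp_force: 63.1
```

{"fn": "arm_command", "kwargs": {
  "increments": [
    {"dx":-0.05,"dy":0,"dz":0.05,"wx":0,"wy":0,"wz":0,"grip":4},
    {"dx":-0.05,"dy":0,"dz":0.05,"wx":0,"wy":0,"wz":0,"grip":4}
  ]
}}

```text
clock: 12.65
eef_pos: [0.5324, 0.3101, 0.0409]
tool_rot: [0.914, 0.118, 0.384, -0.051]
ft_force: [-3.5, -1.8, 5.9]
grip_width: 0.0492
grasp_force: 63.3
```

The rim is down with about 7 N on the deck. I'll release it now.

{"fn": "arm_command", "kwargs": {
  "increments": [
    {"dx":0,"dy":0,"dz":0,"wx":0,"wy":0,"wz":0,"grip":5.2},
    {"dx":0,"dy":0,"dz":0,"wx":0,"wy":0,"wz":0,"grip":5.6},
    {"dx":0,"dy":0,"dz":0,"wx":0,"wy":0,"wz":0,"grip":6},
    {"dx":0,"dy":0,"dz":0,"wx":0,"wy":0,"wz":0,"grip":6.4},
    {"dx":0,"dy":0,"dz":0,"wx":0,"wy":0,"wz":0,"grip":6.6},
    {"dx":0,"dy":0,"dz":0,"wx":0,"wy":0,"wz":0,"grip":6.6}
  ]
}}

```text
clock: 13.25
eef_pos: [0.5316, 0.3098, 0.0397]
tool_rot: [0.915, 0.118, 0.383, -0.051]
ft_force: [0.4, 0.4, -0.1]
grip_width: 0.0661
grasp_force: 0.0
```

Run:
```python
from h import *
I,_=shot("scene","s11"); W=cloud("scene",np.load("pics/s11.npy")); 
for c in((.4955,.2998),(.478,.179)):
    q=near(W,c,.009,.1,.15); print(np.median(q[:,2]),q.mean(0))
W=cloud("top",viewer.camera("top")[1]); R=monitor.get_obs(); T=Ro.from_quat(R["tool_rot"]).as_matrix()
b=near(W,(.4955,.2998),.035,.1,.114); t=(b-R["eef_pos"])@T; print("bowl face centre in tool y",(t[:,1].min()+t[:,1].max())/2)
```

```text
0.11929049360001386 [0.49586253 0.29990448 0.11943477]
0.11996292214209456 [0.47837228 0.17887923 0.11992099]
bowl face centre in tool y 0.004273756960833427
```

{"fn": "arm_command", "kwargs": {
  "increments": [
    {"dx":0,"dy":0,"dz":-0.6,"wx":0,"wy":0,"wz":0,"grip":6.6},
    {"dx":0,"dy":0,"dz":-1.6,"wx":0,"wy":0,"wz":0,"grip":6.6},
    {"dx":0,"dy":0,"dz":-3,"wx":0,"wy":0,"wz":0,"grip":6.6},
    {"dx":0,"dy":0,"dz":-4.5,"wx":0,"wy":0,"wz":0,"grip":6.6},
    {"dx":0,"dy":0,"dz":-6.5,"wx":0,"wy":0,"wz":0,"grip":6.6},
    {"dx":0,"dy":0,"dz":-8.5,"wx":0,"wy":0,"wz":0,"grip":6.6},
    {"dx":0,"dy":0,"dz":-10.5,"wx":0,"wy":0,"wz":0,"grip":6.6},
    {"dx":1.5,"dy":0,"dz":-12.5,"wx":0,"wy":0,"wz":0,"grip":6.6},
    {"dx":3,"dy":0,"dz":-14,"wx":0,"wy":0,"wz":0,"grip":6.6},
    {"dx":3,"dy":0,"dz":-14,"wx":0,"wy":0,"wz":0,"grip":6.6}
  ]
}}

```text
clock: 14.35
eef_pos: [0.4568, 0.2912, 0.1644]
tool_rot: [0.913, 0.118, 0.386, -0.053]
ft_force: [-0.5, -0.1, -0.1]
grip_width: 0.0661
grasp_force: 0.0
```

Run:
```python
from h import *
I,_=shot("scene","s12"); shot("top","t12")
for n,t in(("scene","s12"),("top","t12")):
    W=cloud(n,np.load(f"pics/{t}.npy"))
    for c in((.4955,.2998),(.478,.179)):
        q=near(W,c,.009,.1,.15); print(np.median(q[:,2]).round(4),q.mean(0).round(4),fitcyl(near(W,c,.04,.05,.1),.025,np.array([*c,.07]))[:2])
print(monitor.get_obs()["ft_force"],monitor.get_obs()["joint_vel"].round(3))
cv2.imwrite("pics/c9.png",cv2.resize(I[150:310,340:500],(560,560))[...,::-1])
```

```text
0.1194 [0.4961 0.2997 0.1195] (array([ 0.49700602,  0.30149232, -0.00850024,  0.00479755]), np.float64(0.0004751304483505848))
0.1196 [0.4779 0.1788 0.1195] (array([ 0.47710399,  0.17798589, -0.00057387, -0.00370612]), np.float64(0.00042643621935807216))
0.1189 [0.4946 0.2991 0.1173] (array([ 0.49879765,  0.30271544, -0.0011453 ,  0.00880553]), np.float64(0.0003279108094952389))
0.1196 [0.4778 0.1787 0.1194] (array([ 0.47861924,  0.179968  ,  0.0036003 , -0.00380636]), np.float64(0.00016811418117066053))
[-0.40944764 -0.46057875  0.11308502] [-0.001  0.033 -0.028 -0.001  0.001 -0.001]
```

View pics/c9.png

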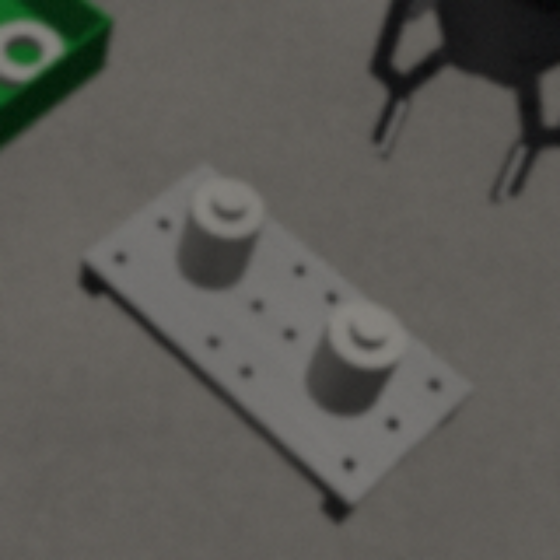

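The picture shows both bowls standing mouth-down and flat, the new one at (355,355) over the free peg and the done bowl unmoved at (220,230). The gripper is well clear, so I'll hand the job in.

```bash
python3 -c "
from h import *
print(job.job_done())"
```

```text
the job is handed in; nothing more can be done
None
```

The bowl stands released, mouth-down and flat on the deck over the formerly empty peg, about 3 mm off its axis by the cameras, with the other bowl unmoved; I handed it in at about 14.5 s and got no verdict back.

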